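# Roll the shaft over the key strips to the stop

### The job

Take the wooden hand block by its handle and, pressing evenly and gently with its flat sole on top of the steel roller, roll the roller along its sloping bed over the two brass strips, so that it presses both of them down flush, near one first, until it rests in its seat against the end stop. The roller, and nothing else, must press the strips, and only the block may touch the roller; then set the block down flat on the bench, and do not shove the other things about.

Things in the scene. Friction and masses are not known exactly. Their poses are not given: they have to be found in the camera images.
- bed: Fixed roller bed on the mat, 136 (x) x 192 (y) mm, origin: centre of underside. The roller rolls along its +y on a deck between side rails, inner faces x = +-53.5, tops 42 mm up. The deck (top 18 mm up at y = -33) pivots about the axis of the waiting roller and is clamped at an unknown slope of up to 0.07 rad, up or down: by the stop it is up to 5 mm higher or lower.
- stop_face (a point): Point on the face of the steel end stop, (0, 62, 38) mm in the bed's frame; same axes as the bed; the stop's top is 46 mm above the bed's origin. A roller against the stop has its axis 20 mm on the -y side of this point; there a fixed steel rib, 1.5 mm high at y = 32.5 mm in the bed's frame, keeps it from rolling back.
- roller: Steel roller, a smooth cylinder 40 mm in diameter and 100 mm long, 0.25 to 0.45 kg, its axis along its own x, origin at its centre. It waits across the bed (its x along the bed's x) at y = -33 mm between two fixed steel ribs 1.5 mm high, over which it must be rolled, 75 mm before its place at the stop. Rolled without slip by a flat sole it moves half as far as the sole.
- strip_near (a joint): Depth to which the near brass strip is pressed, m: about 0 = standing 3 mm proud of the deck, 0.003 = flush. A rounded bar 80 mm long, 6 mm wide, along the bed's x at y = -8 mm in the bed's frame. It sits tight in its slot: it yields to about 9 N downward, does not spring back, and the roller's weight alone does not move it.
- strip_far (a joint): The same for the far brass strip, at y = +22 mm in the bed's frame.
- block: Wooden hand block, 0.25 kg: flat square sole 120 x 120 x 10 mm with a bar handle on top, 70 mm along its x, 30 mm wide (y), from 10 to 52 mm above the underside. Origin at the centre of the underside. Grasp the handle across y. It stands to the left of the bed. Hard: pressed on the roller the force rises by some 13 N a mm; 8 to 15 N is right, more than 25 N is too much.
- tape_electrical: Bystander: roll of black tape lying flat, 62 mm across, 19 mm high, near the front edge. Origin: centre of underside.
- glue_tube: Bystander: red and white glue tube, 43x146x29 mm, lying at the right. Origin: centre of underside.
- tape_masking: Bystander: roll of cream masking tape lying flat, 100 mm across, 25 mm high, behind. Origin: centre of underside.
- tape_measure: Bystander: yellow tape measure, 39x69x64 mm, standing at the left. Origin: centre of underside.

How it is judged (in metres and radians):
On the way, in this order (a step that is already met when the one before it is completed fails the run):
1. the near strip is pressed flush by the roller under the block (value of joint strip_near above 0.0024 m and contact force between block and roller above 1 N).
2. then the far strip is pressed flush in the same way (value of joint strip_far above 0.0024 m and contact force between block and roller above 1 N).
At the end, for the whole second after the job is handed in: Both strips are pressed flush (at least 2.4 mm of 3 mm), the roller lies on the bed's deck at rest within 4 mm of the end stop, and the block stands flat on the bench, handle up, at rest and released (value of joint each of strip_near, strip_far above 0.0024 m and y of roller in the frame of stop_face above -0.024 m and z of roller in the frame of stop_face below 0.0085 m and linear speed of each of roller, block below 0.01 m/s and height (world z) of block below 0.008 m and angle between block's own z axis and vertical below 0.08 rad); the robot touches nothing.
It fails at once if the block presses the roller with more than 25 N (contact force between block and roller above 25 N).
It fails at once if the fingers or the arm touch the roller (contact force between any of the fingers, the arm and roller above 0.5 N).
It fails at once if something other than the roller presses a strip (contact force between any of the arm, block and strip_near above 0.5 N or contact force between any of the arm, block and strip_far above 0.5 N).
It fails at once if a bystander is shoved more than 25 mm (distance of any of tape_electrical, glue_tube, tape_masking, tape_measure from where it was at the start of the episode above 0.025 m).
It also fails if it takes over 72 s, if anything falls off the work surface, if the arm or the gripper's body presses on something with over 40 N, if the wrist force passes 120 N, or if a joint passes its speed limit or range.

### The arm

A 6-joint arm with a two-finger parallel gripper is mounted at the origin on a cart in front of the work surface, level with it; the furniture and walls round the work are solid. World frame = base frame: x ahead of the robot, y to its left, z up, the work surface at z = 0. Lengths are in mm, angles in rad, forces in N, time in s.
With the tool pointing down it reaches from about 325 to 775 mm from the base axis. Payload 5.5 kg.
Tool frame: the origin (TCP) lies on the centre line of the jaws, within the pads' length; the fingertips stand 14 mm ahead of it and the grasp point (between the pads) lies 5 mm behind it; z points along the fingers, y is the line along which they close (so a half turn about z gives the same grasp; the last joint's range is limited). The gripper opens to 85 mm and grips with 20 to 120 N. Pads are 22 mm wide; open, the fingers measure 114 mm over their backs; the gripper's body (76 mm by 85 mm) begins 54 mm behind the grasp point. The pads swing forward as they close: fully open they stand 13 mm farther back than shut.
Start: joints at [-0.057, 0.091, 1.231, -0, 1.82, -0.057], TCP at [600.014, -0.003, 245.275] pointing down, gripper open.
Joint ranges: [-2.87, 2.87], [-0.86, 2.18], [0.17, 2.46], [-1.51, 4.65], [0.06, 2.69], [-2.65, 2.65]. Speed limits (rad/s): [2.57, 2.57, 3.01, 3.14, 3.14, 3.14].

### API

Orientations are given as a 3x3 rotation matrix whose columns are the frame's x, y, z axes.
In Python, from plant import get_obs, grab_frame, robot, spot_in, landmark_of gives the robot as it stands.
- The arm moves only by the tool carry_out, never from a script. Its argument "rows" is a list of rows, each a list of 7 numbers: the shift along the tool's x, y, z in units of 25 mm (1.0 is 25 mm), then the turn, a rotation vector about the tool's x, y, z in units of 5 degrees (1.0 is 5 degrees), then the finger opening in mm, from 0 to 85.4. In form: [[tx, ty, tz, wx, wy, wz, gripper], ...]. A call has exactly 8 rows; each row is the pose to reach, as a shift and turn from the pose commanded when the call began, along the tool's axes at that moment; what a row does not reach only later rows make up. A row lasts 1/12 s, in which the tool goes at most 41.7 mm and 7.16 degrees, less where a joint would pass 70% of its speed; a pose out of reach is approached as far as the arm can. A call with a gripper value outside its range is refused whole. The fingers move at their own pace and stop on an object; "grip_force" is the grip in N (left out, the last holds). Time passes only in rows, so rows that repeat a pose let the fingers close, or fill a call up. It gives the time, the measured TCP pose, the force, the opening and the grip force at its end, in the units of the state.
- get_obs(): the state, without advancing time (a new reading comes with each control period).
- grab_frame(name): name is "scene" or "side" or "wrist"; returns a dict with "pixels" (400x640x3 uint8, red, green, blue), "fx", "fy", "cx", "cy" (pixels), "origin" and "orientation" of the camera in the world. Camera axes: x right, y down, z forward; pixel columns grow to the right and rows downward; lengths in mm; the calibration is good to about 2 mm. A picture is of the moment at which its call begins. There is no depth.
- robot.hand_in(): hands the job in; it is judged then, once.
Trained networks look in the newest picture that a camera, given by its name, has taken for a name from the list of things; names that differ only in an ending like _2 or _b are one class to them, and where a whole thing is asked for, a point or a joint stands for the part that bears it (a point fixed in the world has none). Each returns a list of dicts, best first, with "score" (0 to 1); they miss things now and then, are a little off and sometimes report something else, mostly with a low value. They report only what shows in the picture. A call takes as long as a camera call.
- spot_in(camera, query): "xy" ([column, row] in pixels, amid what is visible of it).
- landmark_of(camera, query): "xy" ([column, row] in pixels: a listed point, or the origin of a listed thing).
The state is a dict: "time_s": time; "joints": joint angles; "joint_velocities": joint speeds; "joint_torque": joint torques, N m; "ee_pos": TCP position; "tcp_rot": TCP orientation; "ft_force": force on the tool from outside, world axes, zero at the start; "moment": the same for the moment, N m; "gripper_width": finger opening in mm; "finger_force": force on a finger pad.
Only numpy, scipy, OpenCV 4.12 (cv2) and the standard library are available. Lean on these libraries where they do the work, as an engineer would, in place of code of your own. Each camera call takes 0.05 s, during which the arm holds its last target. There are 200 camera calls.

## Working session

There is one attempt and no reset: what is moved stays moved. The work goes in short steps, Python scripts to look and compute and a tool call to move; the robot and the scene stay as the last step left them, time stands still between calls to the robot, and variables do not carry over. Pictures are saved under pics/ and viewed, at most 10 in all, crops included, and the job is handed in when it is done.

Besides the shell and the picture viewer there is one more tool, called as name([rows], argument=value, ...), one row to a line, values as JSON. carry_out: Moves the arm, as the interface text tells. Its arguments: {"type":"object","properties":{"rows":{"type":"array"},"grip_force":{"type":"number"}},"required":["rows"]}

```bash
mkdir -p pics; ls; cat > h.py <<'E'
import numpy as np, cv2
from plant import get_obs, grab_frame, robot, spot_in, landmark_of
def ray(f,xy):
    d=np.array([(xy[0]-f['cx'])/f['fx'],(xy[1]-f['cy'])/f['fy'],1.]); R=np.array(f['orientation'])
    d=R@d; return np.array(f['origin']),d/np.linalg.norm(d)
def onz(f,xy,z):
    o,d=ray(f,xy); return o+d*(z-o[2])/d[2]
def tri(rs):
    A=sum(np.eye(3)-np.outer(d,d) for o,d in rs); b=sum((np.eye(3)-np.outer(d,d))@o for o,d in rs)
    return np.linalg.solve(A,b)
def proj(f,p):
    c=np.array(f['orientation']).T@(np.array(p)-np.array(f['origin'])); return [f['fx']*c[0]/c[2]+f['cx'],f['fy']*c[1]/c[2]+f['cy']]
def save(f,n): cv2.imwrite('pics/'+n,cv2.cvtColor(f['pixels'],cv2.COLOR_RGB2BGR))
E
python3 - <<'E'
from h import *
np.set_printoptions(precision=1,suppress=True)
F={c:grab_frame(c) for c in('scene','side','wrist')}
for c in F: save(F[c],c+'0.png'); print(c,np.array(F[c]['origin']),np.array(F[c]['orientation'])[:,2],F[c]['fx'])
for q in('bed','stop_face','roller','block','tape_measure','strip_near','strip_far','tape_electrical','glue_tube','tape_masking'):
    rs=[]
    for c in F:
        r=landmark_of(c,q)
        if r: rs.append(ray(F[c],r[0]['xy'])); print(q,c,np.round(r[0]['xy'],1),round(r[0]['score'],2), onz(F[c],r[0]['xy'],0))
    if len(rs)>1: print('  tri',tri(rs))
E
```

```text
pics
scene [  34.9 -598.4  883.1] [ 0.4  0.6 -0.7] 430.0710515454271
side [ -44.9 1141.7  781.2] [ 0.4 -0.8 -0.5] 500.32217692050364
wrist [600.4  66.7 372.4] [-0.  -0.3 -1. ] 323.3186359565198
bed scene [379.3 235.2] 0.68 [ 628.5 -107.6    0. ]
bed side [317.4 195.8] 0.58 [ 619.8 -120.4    0. ]
bed wrist [328.6 255.8] 0.8 [ 610.5 -110.1    0. ]
  tri [ 615.5 -110.2    7.4]
stop_face scene [352.9 217.9] 0.75 [614.3 -16.7   0. ]
stop_face side [313.2 197.3] 0.63 [ 627.1 -105.1    0. ]
stop_face wrist [316.7 225.1] 0.62 [595.6 -69.2   0. ]
  tri [593.1 -47.2  39.8]
roller scene [386.3 232.4] 0.62 [ 650.3 -112.     0. ]
roller side [319.5 184.2] 0.65 [ 651.8 -196.2    0. ]
roller wrist [339.6 296. ] 0.91 [ 625.2 -167.1    0. ]
  tri [ 621.4 -136.8   39.6]
block scene [283.2 186.6] 0.66 [533.4 207.8   0. ]
block side [286.7 255. ] 0.59 [538.4 210.1   0. ]
  tri [536.5 210.   -1.1]
tape_measure scene [215.1 159.9] 0.84 [431.8 445.7   0. ]
tape_measure side [274.8 321.1] 0.94 [431.6 440.6   0. ]
  tri [430.4 442.6   2.4]Traceback (most recent call last):
  File "<stdin>", line 8, in <module>
ValueError: it knows: bed, block, glue_tube, roller, stop_face, tape_electrical, tape_masking, tape_measure
```

View pics/wrist0.png

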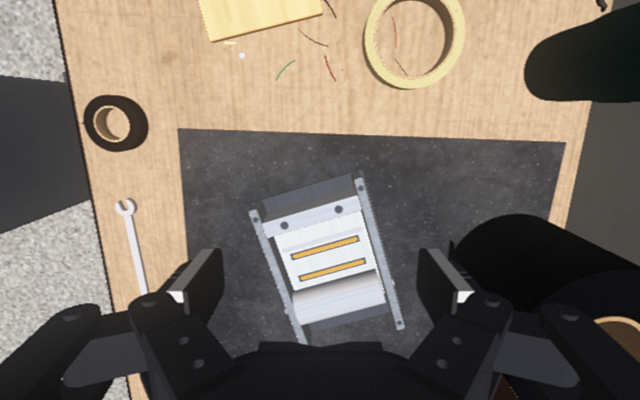

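View pics/scene0.png

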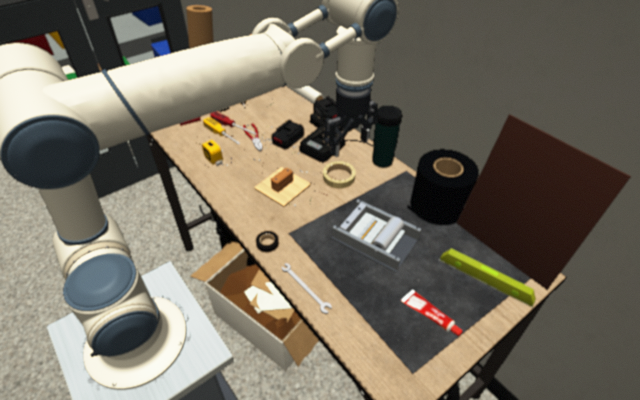

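View pics/side0.png

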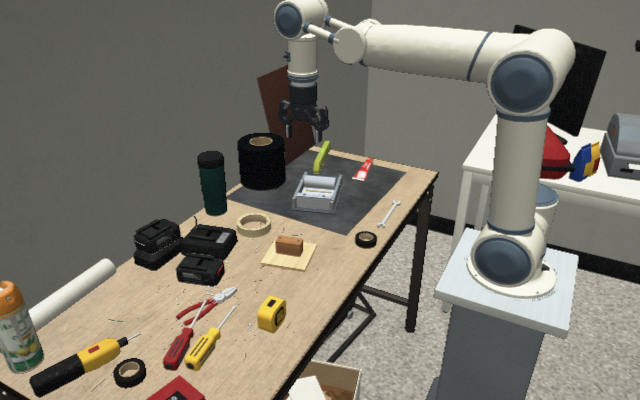

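The wrist picture shows the bed, yawed about 20°, with the strips at (325,250) and (332,270), the roller at (340,296) and the stop at (316,220). The scene and side pictures show the block, with its handle at (282,178) in the scene view, left of the bed and clear of the masking tape at (338,173).

```bash
python3 - <<'E'
from h import *
from scipy.optimize import least_squares
np.set_printoptions(precision=1,suppress=True)
F={c:grab_frame(c) for c in('scene','side','wrist')}
f=F['wrist']; hsv=cv2.cvtColor(f['pixels'],cv2.COLOR_RGB2HSV)
m=cv2.inRange(hsv,(10,110,100),(30,255,255)); m[:225]=0;m[290:]=0;m[:,:280]=0;m[:,380:]=0
n,l,st,ce=cv2.connectedComponentsWithStats(m)
obs=[]
for i in range(1,n):
    if st[i,4]<100: continue
    ys,xs=np.where(l==i); r=cv2.minAreaRect(np.c_[xs,ys].astype(np.float32)); b=cv2.boxPoints(r)
    b=b[np.argsort(b[:,0])]; e=[b[:2].mean(0),b[2:].mean(0)]; obs.append((ce[i][1],e)); print(st[i,4],r,e)
obs.sort(key=lambda t:t[0])
def P(p,q): c,s=np.cos(p[2]),np.sin(p[2]); return [p[0]+c*q[0]-s*q[1],p[1]+s*q[0]+c*q[1],q[2]]
def res(p):
    o=[]
    for (yy,e),y in zip(obs,(22,-8)):
        z=21-np.tan(0)*0+p[3]*(y+33)
        for x,ee in zip((-40,40),e): o+=list(np.array(proj(f,P(p,(x,y,z))))-ee)
    o.append(p[3]/.05)
    return o
s=least_squares(res,[615,-110,.34,0]); print('bed',s.x,np.degrees(s.x[2]),s.fun)
p=s.x
print('roller',P(p,(0,-33,38)),'stop',P(p,(0,62,38)))
for c in F:
  for q in('roller','stop_face'):
    r=landmark_of(c,q)
    if r: print(c,q,r[0]['xy'],proj(F[c],P(p,(0,-33,38) if q=='roller' else (0,62,38))))
# block in scene & side: brown handle long axis, sole
v=cv2.cvtColor(cv2.resize(f['pixels'][170:350,220:430],None,fx=3.5,fy=3.3,interpolation=cv2.INTER_CUBIC),cv2.COLOR_RGB2BGR); cv2.imwrite('pics/crop.png',v)
for q in('tape_electrical','glue_tube','tape_masking'):
  print(q,[onz(F[c],r[0]['xy'],0) for c in F for r in [landmark_of(c,q)] if r])
E
```

```text
287 ((323.9811096191406, 246.93399047851562), (4.258176803588867, 66.48250579833984), 74.05460357666016) [array([292. , 256.1], dtype=float32), array([355.9, 237.8], dtype=float32)]
270 ((331.4622802734375, 268.867919921875), (4.120816707611084, 65.52098846435547), 74.05460357666016) [array([300. , 277.9], dtype=float32), array([363. , 259.9], dtype=float32)]
bed [ 611.4 -110.5    0.3   -0. ] 17.41513540706911 [-0.3  0.2  0.4 -0.3 -0.4  0.1  0.3  0.1 -0.2]
roller [np.float64(621.2441359391198), np.float64(-142.02498179735156), 38] stop [np.float64(592.811314570808), np.float64(-51.379658316006555), 38]
scene roller [389.6, 234.7] [np.float64(388.07155319575463), np.float64(235.00792269699335)]
scene stop_face [355.4, 217.4] [np.float64(356.28521255518007), np.float64(219.43091599683675)]
side roller [320.3, 182.3] [np.float64(320.1459173897774), np.float64(182.60613166866682)]
side stop_face [312.0, 197.5] [np.float64(314.7244196605376), np.float64(196.4596732722378)]
wrist roller [337.7, 296.5] [np.float64(337.8583273140015), np.float64(294.51608450496553)]
wrist stop_face [314.0, 222.7] [np.float64(313.11593529414023), np.float64(221.3458236318903)]
tape_electrical [array([370.2,  55.6,   0. ]), array([370.8,  49.8,   0. ]), array([377.1,  55.4,   0. ])]
glue_tube [array([ 553.3, -355. ,    0. ]), array([ 565.9, -384.5,    0. ])]
tape_masking [array([697.1, 156.5,  -0. ]), array([701.8, 130. ,   0. ])]
```

View pics/crop.png

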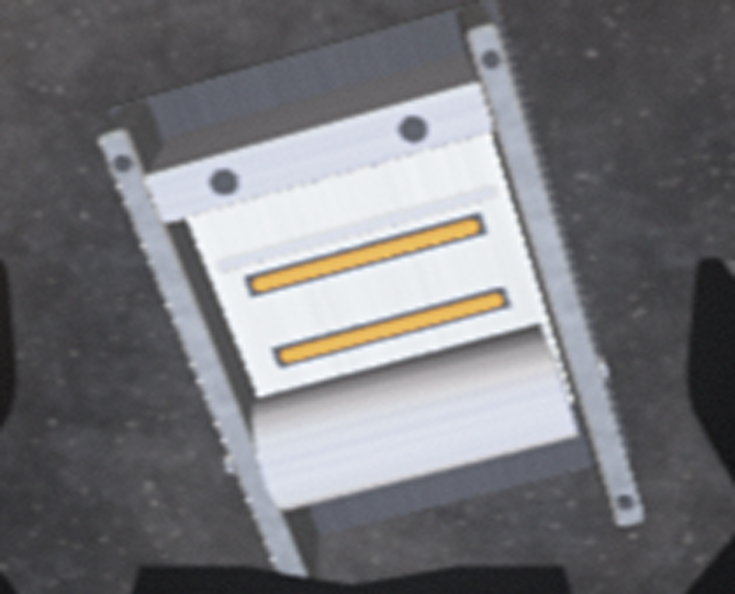

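carry_out([
  [0,0,0,0,0,0,85],
  [0,0,0,0,0,0,85],
  [0,0,0,0,0,0,85],
  [0,0,0,0,0,0,85],
  [0,0,0,0,0,0,85],
  [0,0,0,0,0,0,85],
  [0,0,0,0,0,0,85],
  [0.4,0,0,0,0,0,85],
])

```text
time_s: 2.47
ee_pos: [600.0, 8.9, 245.3]
tcp_rot: [[0.002, 1.0, 0.0], [1.0, -0.002, -0.001], [-0.001, 0.0, -1.0]]
ft_force: [1.0, -0.6, 0.2]
gripper_width: 85.0
finger_force: 0.0
```

The crop confirms the fit: the strips, the roller and the stop plate all line up with the bed pose (611, -110), yaw 17.4°. Next I move over the block.

carry_out([
  [1.2,-0.4,0,0,0,0,85],
  [2.6,-0.8,0,0,0,0,85],
  [4,-1.2,0,0,0,0,85],
  [5.4,-1.7,0,0,0,0,85],
  [6.8,-2.2,0,0,0,0,85],
  [8,-2.6,0,0,0,0,85],
  [8,-2.6,0,0,0,0,85],
  [8,-2.6,0,0,0,0,85],
])

```text
time_s: 3.13
ee_pos: [534.1, 212.1, 245.4]
tcp_rot: [[-0.004, 1.0, 0.0], [1.0, 0.004, 0.0], [0.0, 0.0, -1.0]]
ft_force: [0.1, -0.9, 0.0]
gripper_width: 85.1
finger_force: 0.0
```

```bash
python3 - <<'E'
from h import *
np.set_printoptions(precision=1,suppress=True)
f=grab_frame('wrist'); save(f,'w1.png'); r=landmark_of('wrist','block'); print(r[:1], [onz(f,r[0]['xy'],0)] if r else 0)
o=get_obs(); print(o['ee_pos'],o['ft_force'])
E
```

```text
[{'xy': [317.7, 174.7], 'score': 0.7}] [array([531.9, 205.3,   0. ])]
[535.  210.  245.3] [0.7 0.1 0.3]
```

View pics/w1.png

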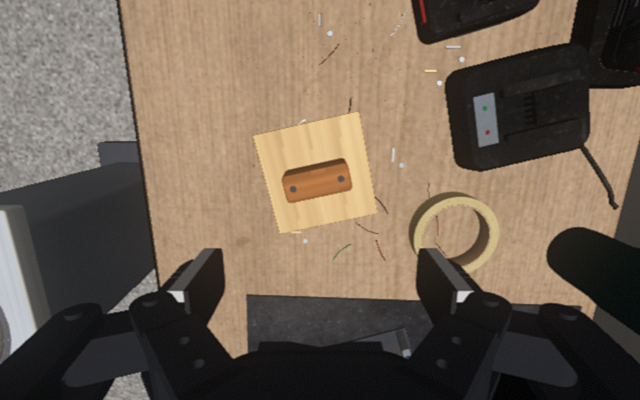

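The block is seen with its sole corners at about (254,134), (357,112), (376,212), (279,234), and its handle along (292,188)–(342,178).

```bash
python3 - <<'E'
from h import *
np.set_printoptions(precision=1,suppress=True)
f=grab_frame('wrist'); g=cv2.cvtColor(f['pixels'],cv2.COLOR_RGB2GRAY)
c=np.array([(254,134),(357,112),(376,212),(279,234)],np.float32).reshape(-1,1,2)
c=cv2.cornerSubPix(g,c,(4,4),(-1,-1),(3,30,.01)).reshape(-1,2); print(c)
W=np.array([onz(f,p,10) for p in c]); print(W,W.mean(0))
for i in range(4):
    d=W[(i+1)%4]-W[i]; print(np.linalg.norm(d),np.degrees(np.arctan2(d[1],d[0])))
hsv=cv2.cvtColor(f['pixels'],cv2.COLOR_RGB2HSV); roi=hsv[150:210,275:360]
m=cv2.inRange(roi,(0,150,60),(14,255,200)); ys,xs=np.where(m); r=cv2.minAreaRect(np.c_[xs+275,ys+150].astype(np.float32)); print(r,onz(f,r[0],52))
# screw dots
for p in((293,189),(341,179)): print(onz(f,p,52))
E
```

```text
[[251.7 133.6]
 [357.6 109.8]
 [375.6 210.3]
 [278.8 231.1]]
[[460.  251.2  10. ]
 [576.1 276.5  10. ]
 [600.9 162.5  10. ]
 [486.  136.3  10. ]] [530.7 206.6  10. ]
118.91741947250328 12.308310089672531
116.72311750738847 -77.77530468283553
117.76084529099028 -167.16587324707118
117.8078664903358 102.79038183513873
((315.42352294921875, 178.4058837890625), (31.346452713012695, 66.38072204589844), 77.47119140625) [530.8 209.5  52. ]
[507.8 198.5  52. ]
[556.7 208.9  52. ]
```

carry_out([
  [-0.1,-0.1,0.3,0,0,1.4,85],
  [-0.2,-0.12,0.9,0,0,2.8,85],
  [-0.2,-0.12,1.6,0,0,4.2,85],
  [-0.2,-0.12,2.3,0,0,5.6,85],
  [-0.2,-0.12,3,0,0,7,85],
  [-0.2,-0.12,3.5,0,0,8.4,85],
  [-0.2,-0.12,4,0,0,9.8,85],
  [-0.2,-0.12,4,0,0,11.2,85],
])

```text
time_s: 3.95
ee_pos: [531.3, 203.1, 141.7]
tcp_rot: [[0.834, 0.552, -0.005], [0.552, -0.834, -0.002], [-0.005, -0.001, -1.0]]
ft_force: [0.3, 0.2, -1.1]
gripper_width: 84.8
finger_force: 0.0
```

carry_out([
  [0,0,0,0,0,1.4,85],
  [0,0,0,0,0,2.8,85],
  [0,0,0,0,0,4.3,85],
  [0,0,0,0,0,4.3,85],
  [0,0,0,0,0,4.3,85],
  [0,0,0,0,0,4.3,85],
  [0,0,0,0,0,4.3,85],
  [0,0,0,0,0,4.3,85],
])

```text
time_s: 4.62
ee_pos: [532.1, 204.8, 145.3]
tcp_rot: [[0.976, 0.218, -0.0], [0.218, -0.976, -0.0], [-0.0, 0.0, -1.0]]
ft_force: [0.2, 0.6, -0.2]
gripper_width: 84.8
finger_force: 0.0
```

```bash
python3 - <<'E'
from h import *
np.set_printoptions(precision=3,suppress=True)
f=grab_frame('wrist'); save(f,'w2.png'); o=get_obs(); print(o['ee_pos'],o['tcp_rot'],o['ft_force'],o['joints'])
R=np.array(o['tcp_rot']); t=np.array([532,205,28.])
print(R.T@(t-np.array(o['ee_pos']))/25)
hsv=cv2.cvtColor(f['pixels'],cv2.COLOR_RGB2HSV)
m=cv2.inRange(hsv,(0,150,50),(14,255,220)); n,l,st,ce=cv2.connectedComponentsWithStats(m)
for i in np.argsort(-st[1:,4])[:3]+1: print(st[i],ce[i],onz(f,ce[i],52))
E
```

```text
[532.058 204.867 145.305] [[ 0.976  0.217  0.   ]
 [ 0.217 -0.976 -0.   ]
 [ 0.     0.    -1.   ]] [-0.314  0.029  0.244] [ 0.308  0.014  1.487 -0.     1.641  1.659]
[-0.001 -0.006  4.692]
[ 297  154   41   97 3511] [317.208 202.534] [535.142 207.205  52.   ]
[ 75   6  51   9 242] [100.091   9.818] [626.129 363.302  52.   ]
[  0  20  23  24 189] [ 6.894 31.524] [601.287 419.36   52.   ]
```

View pics/w2.png

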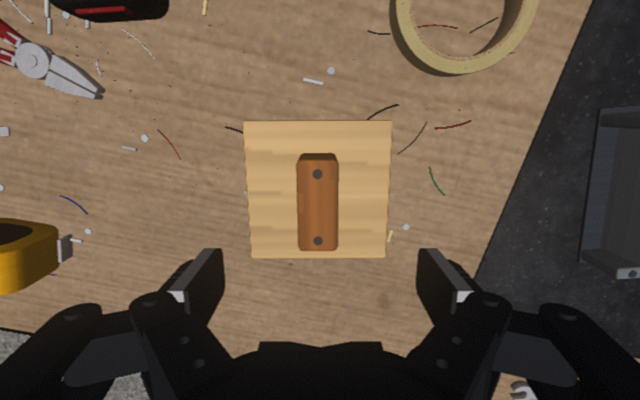

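The block is square in view, with its handle at (317,203) between the jaws. I descend and grip.

carry_out([
  [0,0,0.8,0,0,0,85],
  [0,0,2,0,0,0,85],
  [0,0,3.2,0,0,0,85],
  [0,0,4.1,0,0,0,85],
  [0,0,4.64,0,0,0,85],
  [0,0,4.64,0,0,0,85],
  [0,0,4.64,0,0,0,85],
  [0,0,4.64,0,0,0,60],
], grip_force=90)

```text
time_s: 5.33
ee_pos: [533.2, 205.4, 31.4]
tcp_rot: [[0.976, 0.217, 0.003], [0.217, -0.976, 0.001], [0.003, -0.0, -1.0]]
ft_force: [0.1, 0.0, 1.3]
gripper_width: 75.2
finger_force: 0.0
```

carry_out([
  [0,0,0,0,0,0,20],
  [0,0,0,0,0,0,20],
  [0,0,0,0,0,0,20],
  [0,0,0,0,0,0,20],
  [0,0,0,0,0,0,20],
  [0,0,0,0,0,0,20],
  [0,0,0,0,0,0,20],
  [0,0,0,0,0,0,20],
], grip_force=90)

```text
time_s: 6.0
ee_pos: [532.8, 205.4, 30.7]
tcp_rot: [[0.976, 0.217, 0.002], [0.217, -0.976, 0.001], [0.002, -0.0, -1.0]]
ft_force: [-0.5, 0.9, 5.4]
gripper_width: 29.2
finger_force: 89.7
```

carry_out([
  [0,0,-0.4,0,0,0,20],
  [0,0,-1.2,0,0,0,20],
  [0,0,-2.2,0,0,0,20],
  [0,0,-3.2,0,0,0,20],
  [0,0,-4,0,0,0,20],
  [0,0,-4,0,0,0,20],
  [0,0,-4,0,0,0,20],
  [0,0,-4,0,0,0,20],
])

```text
time_s: 6.67
ee_pos: [531.2, 204.7, 127.2]
tcp_rot: [[0.976, 0.216, -0.003], [0.216, -0.976, -0.001], [-0.003, 0.0, -1.0]]
ft_force: [0.6, -0.5, -3.9]
gripper_width: 29.1
finger_force: 88.8
```

carry_out([
  [0,0.6,0,0,0,0,20],
  [0.1,1.6,0,0,0,0,20],
  [0.1,2.8,0,0,0,-0.2,20],
  [0.2,4,0,0,0,-0.4,20],
  [0.3,5.2,0,0,0,-0.6,20],
  [0.3,6.4,0,0,0,-0.8,20],
  [0.4,7.4,0,0,0,-0.96,20],
  [0.4,7.8,0,0,0,-0.96,20],
])

```text
time_s: 7.33
ee_pos: [583.4, 13.5, 126.2]
tcp_rot: [[0.955, 0.295, -0.004], [0.295, -0.955, -0.001], [-0.005, -0.0, -1.0]]
ft_force: [-0.3, -1.0, -2.5]
gripper_width: 29.1
finger_force: 89.2
```

```bash
python3 - <<'E'
from h import *
np.set_printoptions(precision=3,suppress=True)
f=grab_frame('side'); save(f,'s3.png'); o=get_obs(); print(o['ee_pos'],o['tcp_rot'],o['ft_force'],o['joints'],o['gripper_width'])
R=np.array(o['tcp_rot']); print(R.T@(np.array([632.5,-177.8,130])-o['ee_pos'])/25, np.degrees(np.arctan2(R[1,0],R[0,0])))
E
```

```text
[583.43   13.133 126.354] [[ 0.956  0.294 -0.004]
 [ 0.294 -0.956 -0.002]
 [-0.005  0.    -1.   ]] [ 0.057 -0.645 -2.962] [-0.035  0.06   1.474 -0.002  1.612  1.238] 28.919603991289097
[-0.368  7.877 -0.143] 17.086365505634426
```

carry_out([
  [0,0.6,0,0,0,0,20],
  [-0.1,1.6,0,0,0,-0.06,20],
  [-0.15,2.8,0,0,0,-0.06,20],
  [-0.2,4,0,0,0,-0.06,20],
  [-0.25,5.2,0,0,0,-0.06,20],
  [-0.3,6.4,0,0,0,-0.06,20],
  [-0.37,7.4,0,0,0,-0.06,20],
  [-0.37,7.88,0,0,0,-0.06,20],
])

```text
time_s: 8.05
ee_pos: [633.6, -176.5, 127.8]
tcp_rot: [[0.954, 0.301, -0.002], [0.301, -0.954, -0.0], [-0.002, -0.0, -1.0]]
ft_force: [0.0, 0.5, -2.2]
gripper_width: 29.2
finger_force: 89.5
```

carry_out([
  [0,0,0.2,0,0,0,20],
  [0,0,0.5,0,0,0,20],
  [0,0,0.8,0,0,0,20],
  [0,0,1,0,0,0,20],
  [0,0,1,0,0,0,20],
  [0,0,1,0,0,0,20],
  [0,0,1,0,0,0,20],
  [0,0,1,0,0,0,20],
])

```text
time_s: 8.72
ee_pos: [634.0, -173.7, 105.0]
tcp_rot: [[0.953, 0.303, 0.001], [0.303, -0.953, -0.0], [0.001, 0.001, -1.0]]
ft_force: [1.2, -1.3, -1.4]
gripper_width: 29.0
finger_force: 89.5
```

```bash
cat > st.py <<'E'
from h import *
np.set_printoptions(precision=2,suppress=True)
o=get_obs(); R=np.array(o['tcp_rot']); B=np.array([611.4,-110.5,0]); a=np.radians(17.4)
Rb=np.array([[np.cos(a),-np.sin(a),0],[np.sin(a),np.cos(a),0],[0,0,1]])
print('t',o['time_s'],'bed',Rb.T@(np.array(o['ee_pos'])-B),'R',(Rb.T@R).round(4).tolist(),'F',Rb.T@np.array(o['ft_force']),'M',np.array(o['moment']))
E
python3 - <<'E'
from st import *
f=grab_frame('side'); s=grab_frame('scene')
a=cv2.resize(f['pixels'][130:240,250:390],None,fx=2.85,fy=3.5,interpolation=2); b=cv2.resize(s['pixels'][160:280,310:450],None,fx=2.85,fy=3.2,interpolation=2)
cv2.imwrite('pics/s4.png',cv2.cvtColor(np.hstack([a[:384],b[:384]]),cv2.COLOR_RGB2BGR))
E
```

```text
t 8.7167 bed [  2.67 -67.12 105.02] R [[1.0, 0.004, 0.0009], [0.004, -1.0, -0.0006], [0.0009, 0.0006, -1.0]] F [ 0.7  -1.63 -1.38] M [ 0.01 -0.07 -0.01]
```

View pics/s4.png

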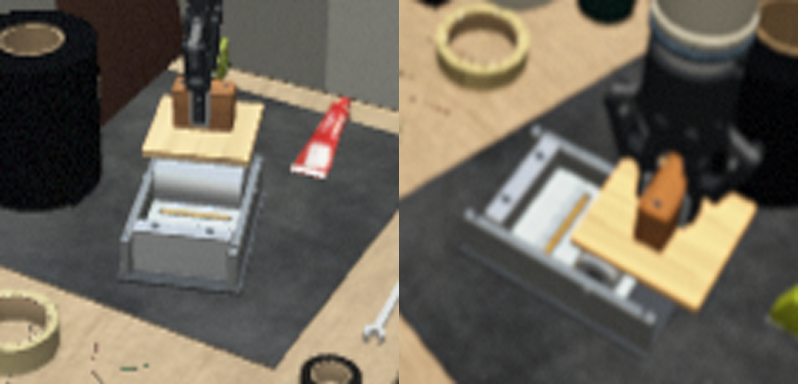

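The pictures show the block level above the roller, leading edge over the near strip, and aligned with the bed. I lower it carefully.

carry_out([
  [-0.1,0,0.1,0,0,0,20],
  [-0.1,0,0.2,0,0,0,20],
  [-0.1,0,0.3,0,0,0,20],
  [-0.1,0,0.4,0,0,0,20],
  [-0.1,0,0.48,0,0,0,20],
  [-0.1,0,0.48,0,0,0,20],
  [-0.1,0,0.48,0,0,0,20],
  [-0.1,0,0.48,0,0,0,20],
])

```text
time_s: 9.48
ee_pos: [631.3, -174.8, 92.1]
tcp_rot: [[0.953, 0.302, -0.0], [0.302, -0.953, 0.0], [-0.0, -0.0, -1.0]]
ft_force: [-0.2, -0.6, -2.1]
gripper_width: 29.2
finger_force: 89.3
```

carry_out([
  [0,0,0.02,0,0,0,20],
  [0,0,0.03,0,0,0,20],
  [0,0,0.04,0,0,0,20],
  [0,0,0.05,0,0,0,20],
  [0,0,0.06,0,0,0,20],
  [0,0,0.06,0,0,0,20],
  [0,0,0.06,0,0,0,20],
  [0,0,0.06,0,0,0,20],
])

```text
time_s: 10.15
ee_pos: [631.5, -175.0, 91.7]
tcp_rot: [[0.953, 0.302, 0.001], [0.302, -0.953, -0.0], [0.001, 0.001, -1.0]]
ft_force: [-3.0, -0.9, 5.9]
gripper_width: 28.6
finger_force: 90.4
```

```bash
python3 st.py
```

```text
t 10.15 bed [ -0.08 -67.52  91.72] R [[1.0, 0.0034, 0.0008], [0.0034, -1.0, -0.0006], [0.0008, 0.0006, -1.0]] F [-3.13  0.08  5.92] M [0.27 0.53 0.08]
```

carry_out([
  [0,-0.04,0,0,0,0,20],
  [0,-0.08,0,0,0,0,20],
  [0,-0.12,0,0,0,0,20],
  [0,-0.16,0,0,0,0,20],
  [0,-0.2,-0.01,0,0,0,20],
  [0,-0.24,-0.015,0,0,0,20],
  [0,-0.28,-0.02,0,0,0,20],
  [0,-0.28,-0.02,0,0,0,20],
])

```text
time_s: 10.82
ee_pos: [629.6, -168.8, 92.6]
tcp_rot: [[0.953, 0.302, 0.002], [0.302, -0.953, -0.002], [0.001, 0.002, -1.0]]
ft_force: [-2.4, -2.3, 5.9]
gripper_width: 29.0
finger_force: 90.5
```

```bash
python3 st.py
```

```text
t 10.8167 bed [ -0.05 -61.11  92.64] R [[1.0, 0.0031, 0.0013], [0.0031, -1.0, -0.0021], [0.0013, 0.0021, -1.0]] F [-2.96 -1.52  5.87] M [-0.15  0.44  0.06]
```

carry_out([
  [0,-0.05,-0.005,0,0,0,20],
  [0,-0.1,-0.01,0,0,0,20],
  [0,-0.15,-0.015,0,0,0,20],
  [0,-0.2,-0.02,0,0,0,20],
  [0,-0.25,-0.022,0,0,0,20],
  [0,-0.3,-0.024,0,0,0,20],
  [0,-0.35,-0.024,0,0,0,20],
  [0,-0.4,-0.024,0,0,0,20],
])

```text
time_s: 11.48
ee_pos: [626.6, -159.1, 93.2]
tcp_rot: [[0.953, 0.302, 0.002], [0.302, -0.953, -0.001], [0.001, 0.002, -1.0]]
ft_force: [-2.6, -1.4, 6.3]
gripper_width: 29.2
finger_force: 90.5
```

```bash
python3 st.py
```

```text
t 11.4833 bed [ -0.04 -50.9   93.21] R [[1.0, 0.0032, 0.0013], [0.0032, -1.0, -0.0016], [0.0013, 0.0016, -1.0]] F [-2.88 -0.57  6.26] M [ 0.06  0.53 -0.02]
```

carry_out([
  [0,-0.05,0,0,0,0,20],
  [0,-0.1,0,0,0,0,20],
  [0,-0.15,0,0,0,0,20],
  [0,-0.2,0.005,0,0,0,20],
  [0,-0.25,0.01,0,0,0,20],
  [0,-0.3,0.015,0,0,0,20],
  [0,-0.35,0.02,0,0,0,20],
  [0,-0.4,0.025,0,0,0,20],
])

```text
time_s: 12.15
ee_pos: [623.5, -149.1, 92.7]
tcp_rot: [[0.953, 0.302, 0.002], [0.302, -0.953, -0.0], [0.001, 0.001, -1.0]]
ft_force: [-3.9, -0.2, 7.8]
gripper_width: 29.1
finger_force: 90.6
```

```bash
python3 st.py
```

```text
t 12.15 bed [ -0.   -40.47  92.7 ] R [[1.0, 0.0034, 0.0013], [0.0034, -1.0, -0.0009], [0.0013, 0.0009, -1.0]] F [-3.81  1.02  7.78] M [ 0.2   0.57 -0.11]
```

carry_out([
  [0,-0.05,0,0,0,0,20],
  [0,-0.1,0.005,0,0,0,20],
  [0,-0.15,0.01,0,0,0,20],
  [0,-0.2,0.015,0,0,0,20],
  [0,-0.25,0.02,0,0,0,20],
  [0,-0.3,0.025,0,0,0,20],
  [0,-0.35,0.03,0,0,0,20],
  [0,-0.4,0.03,0,0,0,20],
])

```text
time_s: 12.82
ee_pos: [620.7, -140.4, 91.9]
tcp_rot: [[0.953, 0.302, 0.002], [0.302, -0.953, -0.002], [0.002, 0.003, -1.0]]
ft_force: [-2.3, -1.8, 6.1]
gripper_width: 29.3
finger_force: 90.5
```

```bash
python3 st.py
```

```text
t 12.8167 bed [ -0.03 -31.35  91.88] R [[1.0, 0.0031, 0.0016], [0.0031, -1.0, -0.0026], [0.0016, 0.0026, -1.0]] F [-2.73 -1.05  6.14] M [-0.28  0.29  0.05]
```

carry_out([
  [0,-0.05,0.005,0,0,0,20],
  [0,-0.1,0.01,0,0,0,20],
  [0,-0.15,0.015,0,0,0,20],
  [0,-0.2,0.02,0,0,0,20],
  [0,-0.25,0.025,0,0,0,20],
  [0,-0.3,0.025,0,0,0,20],
  [0,-0.35,0.025,0,0,0,20],
  [0,-0.4,0.025,0,0,0,20],
])

```text
time_s: 13.48
ee_pos: [617.8, -130.8, 91.9]
tcp_rot: [[0.953, 0.302, 0.003], [0.302, -0.953, -0.002], [0.002, 0.003, -1.0]]
ft_force: [-2.1, -1.8, 8.2]
gripper_width: 29.0
finger_force: 90.7
```

```bash
python3 st.py
```

```text
t 13.4833 bed [  0.01 -21.26  91.92] R [[1.0, 0.0031, 0.002], [0.0031, -1.0, -0.0026], [0.002, 0.0026, -1.0]] F [-2.54 -1.12  8.23] M [-0.2   0.61  0.05]
```

carry_out([
  [0,-0.04,0.005,0,0,0,20],
  [0,-0.08,0.01,0,0,0,20],
  [0,-0.12,0.015,0,0,0,20],
  [0,-0.16,0.02,0,0,0,20],
  [0,-0.2,0.02,0,0,0,20],
  [0,-0.24,0.02,0,0,0,20],
  [0,-0.28,0.02,0,0,0,20],
  [0,-0.32,0.02,0,0,0,20],
])

```text
time_s: 14.15
ee_pos: [615.4, -123.1, 91.9]
tcp_rot: [[0.953, 0.302, 0.003], [0.302, -0.953, -0.002], [0.002, 0.003, -1.0]]
ft_force: [-3.6, -1.5, 10.6]
gripper_width: 28.8
finger_force: 91.0
```

```bash
python3 st.py
```

```text
t 14.15 bed [  0.   -13.23  91.89] R [[1.0, 0.003, 0.0022], [0.003, -1.0, -0.0027], [0.0022, 0.0027, -1.0]] F [-3.92 -0.35 10.6 ] M [-0.16  0.78  0.01]
```

carry_out([
  [0,-0.05,0,0,0,0,20],
  [0,-0.1,0,0,0,0,20],
  [0,-0.15,0,0,0,0,20],
  [0,-0.2,0,0,0,0,20],
  [0,-0.25,0,0,0,0,20],
  [0,-0.3,0,0,0,0,20],
  [0,-0.35,0,0,0,0,20],
  [0,-0.4,0,0,0,0,20],
])

```text
time_s: 14.82
ee_pos: [612.4, -113.6, 91.9]
tcp_rot: [[0.953, 0.302, 0.003], [0.302, -0.953, -0.002], [0.002, 0.003, -1.0]]
ft_force: [-3.5, -2.2, 10.1]
gripper_width: 28.9
finger_force: 91.1
```

```bash
python3 st.py; python3 - <<'E'
from h import *
f=grab_frame('side'); s=grab_frame('scene')
a=cv2.resize(f['pixels'][140:230,270:360],None,fx=4.4,fy=4.4,interpolation=2); b=cv2.resize(s['pixels'][180:270,325:415],None,fx=4.4,fy=4.4,interpolation=2)
cv2.imwrite('pics/s5.png',cv2.cvtColor(np.hstack([a,b]),cv2.COLOR_RGB2BGR))
E
```

```text
t 14.8167 bed [ 0.01 -3.29 91.93] R [[1.0, 0.0029, 0.0024], [0.003, -1.0, -0.0028], [0.0024, 0.0028, -1.0]] F [-3.98 -1.05 10.1 ] M [-0.28  0.66 -0.03]
```

View pics/s5.png

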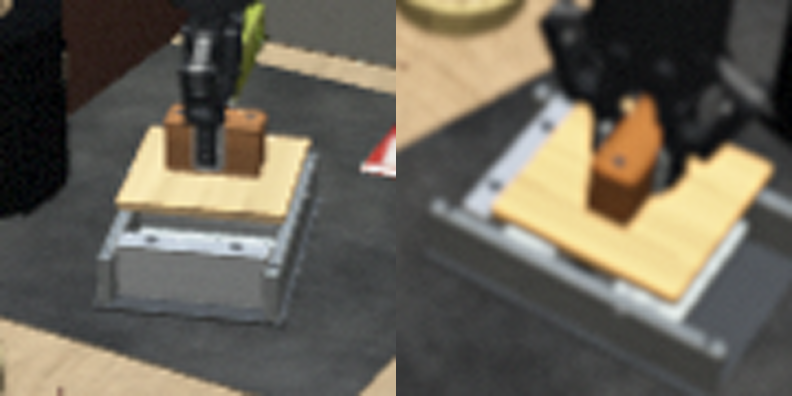

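The pictures show the roller rolling under the level block, with the sole still clear of the stop and rails. Height is constant past the near strip, so that strip is flush. I carry on.

carry_out([
  [0,-0.06,0,0,0,0,20],
  [0,-0.12,0,0,0,0,20],
  [0,-0.18,0,0,0,0,20],
  [0,-0.24,0,0,0,0,20],
  [0,-0.3,0,0,0,0,20],
  [0,-0.36,0,0,0,0,20],
  [0,-0.42,0,0,0,0,20],
  [0,-0.48,0,0,0,0,20],
])

```text
time_s: 15.58
ee_pos: [608.8, -102.2, 92.0]
tcp_rot: [[0.953, 0.302, 0.003], [0.302, -0.953, -0.002], [0.003, 0.003, -1.0]]
ft_force: [-3.1, -1.5, 10.6]
gripper_width: 29.0
finger_force: 91.1
```

```bash
python3 st.py
```

```text
t 15.5833 bed [ 0.04  8.72 91.96] R [[1.0, 0.003, 0.0025], [0.003, -1.0, -0.0029], [0.0025, 0.0029, -1.0]] F [-3.39 -0.54 10.59] M [-0.31  0.62 -0.03]
```

carry_out([
  [0,-0.05,0,0,0,0,20],
  [0,-0.1,0,0,0,0,20],
  [0,-0.15,0,0,0,0,20],
  [0,-0.2,0,0,0,0,20],
  [0,-0.25,0,0,0,0,20],
  [0,-0.3,0,0,0,0,20],
  [0,-0.35,0,0,0,0,20],
  [0,-0.4,0,0,0,0,20],
])

```text
time_s: 16.25
ee_pos: [605.9, -92.7, 92.0]
tcp_rot: [[0.953, 0.302, 0.003], [0.302, -0.953, -0.002], [0.003, 0.003, -1.0]]
ft_force: [-3.4, -1.6, 10.8]
gripper_width: 29.0
finger_force: 91.1
```

```bash
python3 st.py
```

```text
t 16.25 bed [ 0.05 18.67 91.98] R [[1.0, 0.003, 0.0026], [0.003, -1.0, -0.003], [0.0026, 0.003, -1.0]] F [-3.75 -0.45 10.79] M [-0.41  0.62 -0.04]
```

carry_out([
  [0,-0.04,0,0,0,0,20],
  [0,-0.08,0,0,0,0,20],
  [0,-0.12,0,0,0,0,20],
  [0,-0.16,0,0,0,0,20],
  [0,-0.2,0,0,0,0,20],
  [0,-0.24,0,0,0,0,20],
  [0,-0.28,0,0,0,0,20],
  [0,-0.32,0,0,0,0,20],
])

```text
time_s: 16.92
ee_pos: [603.7, -85.6, 92.0]
tcp_rot: [[0.953, 0.302, 0.004], [0.302, -0.953, -0.003], [0.003, 0.004, -1.0]]
ft_force: [-2.4, -2.8, 9.5]
gripper_width: 28.9
finger_force: 91.0
```

```bash
python3 st.py
```

```text
t 16.9167 bed [ 0.06 26.06 92.01] R [[1.0, 0.0027, 0.003], [0.0027, -1.0, -0.0042], [0.003, 0.0042, -1.0]] F [-3.1  -2.    9.53] M [-0.74  0.44  0.01]
```

carry_out([
  [0,-0.04,0,0,0,0,20],
  [0,-0.08,0,0,0,0,20],
  [0,-0.12,0,0,0,0,20],
  [0,-0.16,0,0,0,0,20],
  [0,-0.2,0,0,0,0,20],
  [0,-0.24,0,0,0,0,20],
  [0,-0.28,0,0,0,0,20],
  [0,-0.32,0,0,0,0,20],
])

```text
time_s: 17.58
ee_pos: [601.2, -77.7, 92.0]
tcp_rot: [[0.953, 0.302, 0.004], [0.302, -0.953, -0.003], [0.003, 0.004, -1.0]]
ft_force: [-2.8, -2.5, 9.4]
gripper_width: 29.1
finger_force: 91.0
```

```bash
python3 st.py
```

```text
t 17.5833 bed [ 0.07 34.33 91.99] R [[1.0, 0.0028, 0.0029], [0.0029, -1.0, -0.0037], [0.0029, 0.0037, -1.0]] F [-3.38 -1.53  9.38] M [-0.64  0.56 -0.01]
```

carry_out([
  [0,-0.04,0.005,0,0,0,20],
  [0,-0.08,0.01,0,0,0,20],
  [0,-0.12,0.015,0,0,0,20],
  [0,-0.16,0.015,0,0,0,20],
  [0,-0.2,0.015,0,0,0,20],
  [0,-0.24,0.015,0,0,0,20],
  [0,-0.28,0.015,0,0,0,20],
  [0,-0.32,0.015,0,0,0,20],
])

```text
time_s: 18.25
ee_pos: [598.8, -70.0, 92.0]
tcp_rot: [[0.953, 0.302, 0.004], [0.302, -0.953, -0.002], [0.003, 0.004, -1.0]]
ft_force: [-2.9, -0.8, 11.6]
gripper_width: 29.2
finger_force: 91.2
```

```bash
python3 st.py
```

```text
t 18.25 bed [ 0.11 42.46 91.99] R [[1.0, 0.003, 0.0032], [0.003, -1.0, -0.0035], [0.0031, 0.0036, -1.0]] F [-3.04  0.07 11.63] M [-0.63  0.62 -0.1 ]
```

carry_out([
  [0,-0.04,0,0,0,0,20],
  [0,-0.08,0,0,0,0,20],
  [0,-0.12,0,0,0,0,20],
  [0,-0.16,0,0,0,0,20],
  [0,-0.2,0,0,0,0,20],
  [0,-0.24,-0.005,0,0,0,20],
  [0,-0.28,-0.01,0,0,0,20],
  [0,-0.32,-0.015,0,0,0,20],
])

```text
time_s: 18.92
ee_pos: [596.6, -62.9, 92.2]
tcp_rot: [[0.953, 0.302, 0.005], [0.302, -0.953, -0.004], [0.003, 0.005, -1.0]]
ft_force: [-2.1, -3.4, 10.2]
gripper_width: 29.4
finger_force: 91.0
```

```bash
python3 st.py
```

```text
t 18.9167 bed [ 0.15 49.88 92.17] R [[1.0, 0.0027, 0.0034], [0.0028, -1.0, -0.0048], [0.0034, 0.0048, -1.0]] F [-3.02 -2.63 10.16] M [-0.98  0.32 -0.07]
```

carry_out([
  [0,-0.04,-0.006,0,0,0,20],
  [0,-0.08,-0.012,0,0,0,20],
  [0,-0.12,-0.018,0,0,0,20],
  [0,-0.16,-0.024,0,0,0,20],
  [0,-0.2,-0.028,0,0,0,20],
  [0,-0.24,-0.032,0,0,0,20],
  [0,-0.28,-0.034,0,0,0,20],
  [0,-0.32,-0.036,0,0,0,20],
])

```text
time_s: 19.58
ee_pos: [594.1, -55.0, 93.1]
tcp_rot: [[0.953, 0.302, 0.004], [0.302, -0.953, -0.003], [0.003, 0.004, -1.0]]
ft_force: [-2.0, -2.5, 11.3]
gripper_width: 28.8
finger_force: 91.1
```

```bash
python3 st.py
```

```text
t 19.5833 bed [ 0.12 58.15 93.1 ] R [[1.0, 0.0028, 0.0033], [0.0028, -1.0, -0.0041], [0.0033, 0.0041, -1.0]] F [-2.68 -1.76 11.27] M [-0.87  0.41 -0.06]
```

carry_out([
  [0,-0.04,-0.004,0,0,0,20],
  [0,-0.08,-0.008,0,0,0,20],
  [0,-0.12,-0.012,0,0,0,20],
  [0,-0.16,-0.016,0,0,0,20],
  [0,-0.2,-0.016,0,0,0,20],
  [0,-0.24,-0.016,0,0,0,20],
  [0,-0.28,-0.016,0,0,0,20],
  [0,-0.32,-0.016,0,0,0,20],
])

```text
time_s: 20.25
ee_pos: [591.6, -46.8, 93.4]
tcp_rot: [[0.953, 0.302, 0.004], [0.302, -0.953, -0.002], [0.003, 0.003, -1.0]]
ft_force: [-3.5, -1.1, 10.5]
gripper_width: 29.0
finger_force: 91.1
```

```bash
python3 st.py
```

```text
t 20.25 bed [ 0.16 66.67 93.45] R [[1.0, 0.0032, 0.0033], [0.0032, -1.0, -0.0032], [0.0033, 0.0032, -1.0]] F [-3.72 -0.01 10.5 ] M [-0.68  0.47 -0.06]
```

carry_out([
  [0,-0.04,0,0,0,0,20],
  [0,-0.08,0,0,0,0,20],
  [0,-0.12,0,0,0,0,20],
  [0,-0.16,0.005,0,0,0,20],
  [0,-0.2,0.01,0,0,0,20],
  [0,-0.24,0.015,0,0,0,20],
  [0,-0.28,0.02,0,0,0,20],
  [0,-0.32,0.024,0,0,0,20],
])

```text
time_s: 20.92
ee_pos: [589.1, -38.8, 92.9]
tcp_rot: [[0.953, 0.302, 0.004], [0.302, -0.953, -0.001], [0.003, 0.002, -1.0]]
ft_force: [-3.4, 0.1, 10.8]
gripper_width: 28.8
finger_force: 91.2
```

```bash
python3 st.py
```

```text
t 20.9167 bed [ 0.16 75.12 92.9 ] R [[1.0, 0.0035, 0.0033], [0.0035, -1.0, -0.0024], [0.0033, 0.0024, -1.0]] F [-3.24  1.09 10.85] M [-0.45  0.6  -0.05]
```

carry_out([
  [0,-0.04,0.005,0,0,0,20],
  [0,-0.08,0.01,0,0,0,20],
  [0,-0.12,0.015,0,0,0,20],
  [0,-0.16,0.02,0,0,0,20],
  [0,-0.2,0.024,0,0,0,20],
  [0,-0.24,0.024,0,0,0,20],
  [0,-0.28,0.024,0,0,0,20],
  [0,-0.32,0.024,0,0,0,20],
])

```text
time_s: 21.58
ee_pos: [586.8, -31.5, 92.0]
tcp_rot: [[0.953, 0.302, 0.004], [0.302, -0.953, -0.002], [0.003, 0.003, -1.0]]
ft_force: [-2.6, -0.6, 10.2]
gripper_width: 29.0
finger_force: 90.9
```

```bash
python3 st.py
```

```text
t 21.5833 bed [ 0.17 82.77 92.04] R [[1.0, 0.0034, 0.0034], [0.0035, -1.0, -0.0031], [0.0033, 0.0031, -1.0]] F [-2.64  0.24 10.18] M [-0.75  0.39 -0.03]
```

carry_out([
  [0,-0.04,0,0,0,0,20],
  [0,-0.08,0,0,0,0,20],
  [0,-0.12,0,0,0,0,20],
  [0,-0.16,0,0,0,0,20],
  [0,-0.2,0,0,0,0,20],
  [0,-0.24,0,0,0,0,20],
  [0,-0.24,0,0,0,0,20],
  [0,-0.24,0,0,0,0,20],
])

```text
time_s: 22.25
ee_pos: [585.7, -27.1, 91.9]
tcp_rot: [[0.953, 0.301, 0.006], [0.301, -0.953, -0.004], [0.004, 0.006, -1.0]]
ft_force: [0.4, -5.7, 7.3]
gripper_width: 28.7
finger_force: 90.6
```

```bash
python3 st.py
```

```text
t 22.25 bed [ 0.4  87.27 91.9 ] R [[1.0, 0.0025, 0.0043], [0.0025, -1.0, -0.0057], [0.0043, 0.0058, -1.0]] F [-1.29 -5.61  7.29] M [-1.41 -0.2  -0.  ]
```

The force along the bed has jumped, so the roller is against the stop. I lift off and look.

carry_out([
  [0,0,-0.1,0,0,0,20],
  [0,0,-0.3,0,0,0,20],
  [0,0,-0.8,0,0,0,20],
  [0,0,-1.4,0,0,0,20],
  [0,0,-2,0,0,0,20],
  [0,0,-2,0,0,0,20],
  [0,0,-2,0,0,0,20],
  [0,0,-2,0,0,0,20],
])

```text
time_s: 22.92
ee_pos: [583.5, -24.9, 138.5]
tcp_rot: [[0.953, 0.303, -0.001], [0.303, -0.953, 0.0], [-0.001, -0.001, -1.0]]
ft_force: [-0.0, 0.6, -2.8]
gripper_width: 29.2
finger_force: 89.5
```

carry_out([
  [0,-0.6,0,0,0,0,20],
  [0,-1.6,0,0,0,0,20],
  [0,-2.8,0,0,0,0,20],
  [0,-4,0,0,0,0,20],
  [0,-5.2,0,0,0,0,20],
  [0,-6.4,0,0,0,0,20],
  [0,-7.2,0,0,0,0,20],
  [0,-7.6,0,0,0,0,20],
])

```text
time_s: 23.58
ee_pos: [524.5, 158.9, 138.2]
tcp_rot: [[0.952, 0.305, -0.003], [0.305, -0.952, 0.001], [-0.002, -0.001, -1.0]]
ft_force: [0.1, 0.5, -2.8]
gripper_width: 29.1
finger_force: 89.4
```

```bash
python3 st.py; python3 - <<'E'
from h import *
f=grab_frame('side'); s=grab_frame('scene')
a=cv2.resize(f['pixels'][150:220,285:355],None,fx=5.6,fy=5.6,interpolation=2); b=cv2.resize(s['pixels'][190:270,330:410],None,fx=4.9,fy=4.9,interpolation=2)
cv2.imwrite('pics/s6.png',cv2.cvtColor(np.hstack([a,b]),cv2.COLOR_RGB2BGR))
o=get_obs(); R=np.array(o['tcp_rot']); print(o['ee_pos'],R.T@(np.array([532,205,50.])-o['ee_pos'])/25)
E
```

```text
t 23.5833 bed [ -2.33 283.01 138.2 ] R [[1.0, 0.0065, -0.0022], [0.0065, -1.0, 0.0015], [-0.0022, -0.0015, -1.0]] F [ 0.25  0.41 -2.77] M [-0.04  0.    0.08]
[525.3647478  157.47523195 138.50965712] [ 0.83833767 -1.72801874  3.53972943]
```

View pics/s6.png

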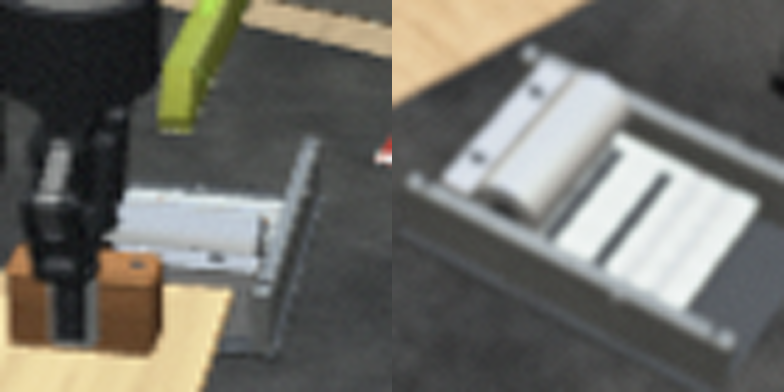

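Both strips show as dark slots, pressed flush, and the roller lies against the stop. I set the block down near its old place.

carry_out([
  [0.2,-0.4,0,0,0,0,20],
  [0.6,-1.2,0,0,0,0,20],
  [0.84,-1.73,0.6,0,0,0,20],
  [0.84,-1.73,1.6,0,0,0,20],
  [0.84,-1.73,2.6,0,0,0,20],
  [0.84,-1.73,3.4,0,0,0,20],
  [0.84,-1.73,3.9,0,0,0,20],
  [0.84,-1.73,4,0,0,0,20],
])

```text
time_s: 24.35
ee_pos: [532.1, 202.3, 35.9]
tcp_rot: [[0.954, 0.301, -0.005], [0.301, -0.954, -0.002], [-0.006, 0.0, -1.0]]
ft_force: [-0.0, 0.2, -3.0]
gripper_width: 28.9
finger_force: 89.5
```

carry_out([
  [0,0,0.05,0,0,0,20],
  [0,0,0.1,0,0,0,20],
  [0,0,0.15,0,0,0,20],
  [0,0,0.2,0,0,0,20],
  [0,0,0.25,0,0,0,20],
  [0,0,0.25,0,0,0,20],
  [0,0,0.25,0,0,0,20],
  [0,0,0.25,0,0,0,20],
])

```text
time_s: 25.02
ee_pos: [533.4, 203.6, 33.5]
tcp_rot: [[0.953, 0.302, 0.0], [0.302, -0.953, 0.0], [0.0, -0.0, -1.0]]
ft_force: [-0.3, -0.5, -2.0]
gripper_width: 29.0
finger_force: 89.5
```

carry_out([
  [0,0,0.02,0,0,0,20],
  [0,0,0.04,0,0,0,20],
  [0,0,0.06,0,0,0,20],
  [0,0,0.08,0,0,0,20],
  [0,0,0.1,0,0,0,20],
  [0,0,0.1,0,0,0,20],
  [0,0,0.1,0,0,0,20],
  [0,0,0.1,0,0,0,20],
])

```text
time_s: 25.68
ee_pos: [533.4, 203.5, 30.8]
tcp_rot: [[0.953, 0.302, 0.0], [0.302, -0.953, 0.0], [0.0, 0.0, -1.0]]
ft_force: [0.1, -0.2, -2.0]
gripper_width: 29.1
finger_force: 89.4
```

carry_out([
  [0,0,0.01,0,0,0,20],
  [0,0,0.02,0,0,0,20],
  [0,0,0.03,0,0,0,20],
  [0,0,0.04,0,0,0,20],
  [0,0,0.05,0,0,0,20],
  [0,0,0.05,0,0,0,20],
  [0,0,0.05,0,0,0,20],
  [0,0,0.05,0,0,0,20],
])

```text
time_s: 26.35
ee_pos: [533.4, 203.5, 30.7]
tcp_rot: [[0.953, 0.302, 0.0], [0.302, -0.953, 0.0], [0.0, 0.0, -1.0]]
ft_force: [-5.1, -2.5, 7.6]
gripper_width: 28.9
finger_force: 90.7
```

It's on the bench. I release and lift off.

carry_out([
  [0,0,-0.04,0,0,0,29],
  [0,0,-0.04,0,0,0,45],
  [0,0,-0.04,0,0,0,70],
  [0,0,-0.04,0,0,0,85],
  [0,0,-0.04,0,0,0,85],
  [0,0,-0.04,0,0,0,85],
  [0,0,-0.04,0,0,0,85],
  [0,0,-0.04,0,0,0,85],
])

```text
time_s: 27.02
ee_pos: [533.4, 203.5, 30.4]
tcp_rot: [[0.953, 0.302, -0.0], [0.302, -0.953, -0.0], [-0.0, 0.0, -1.0]]
ft_force: [0.1, -0.2, -0.5]
gripper_width: 85.2
finger_force: 0.0
```

carry_out([
  [0,0,-0.4,0,0,0,85],
  [0,0,-1.2,0,0,0,85],
  [0,0,-2.2,0,0,0,85],
  [0,0,-3.2,0,0,0,85],
  [0,0,-4.2,0,0,0,85],
  [0,0,-5,0,0,0,85],
  [0,0,-5,0,0,0,85],
  [0,0,-5,0,0,0,85],
])

```text
time_s: 27.68
ee_pos: [534.2, 203.8, 157.9]
tcp_rot: [[0.953, 0.302, 0.004], [0.302, -0.953, 0.001], [0.004, 0.0, -1.0]]
ft_force: [-0.1, 0.4, -0.3]
gripper_width: 84.8
finger_force: 0.0
```

```bash
python3 - <<'E'
from h import *
f=grab_frame('scene'); w=grab_frame('wrist')
b=cv2.resize(f['pixels'][185:275,325:415],None,fx=4.4,fy=4.4,interpolation=2); a=w['pixels'][:396,100:500]
cv2.imwrite('pics/end.png',cv2.cvtColor(np.hstack([a,b]),cv2.COLOR_RGB2BGR))
E
```

```text
(no output)
```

View pics/end.png

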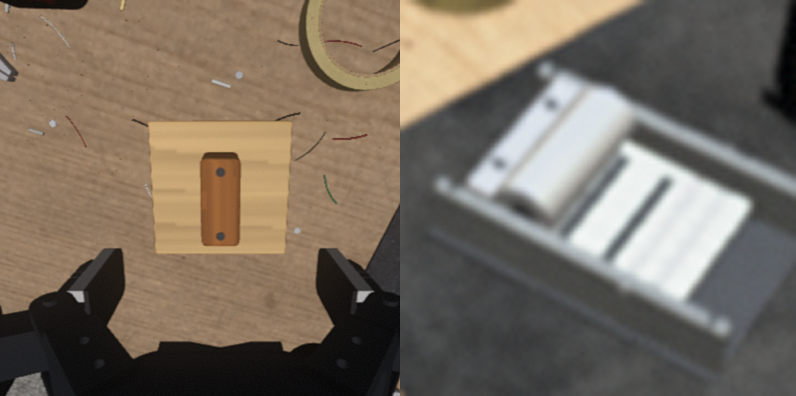

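The block stands flat and released, the roller sits at the stop and both strips are down. I hand in.

```bash
python3 -c "
from plant import robot
print(robot.hand_in())"
```

```text
the job is handed in; nothing more can be done
None
```

The job is handed in: in the last pictures both strips look flush, the roller rests against the end stop, and the block stands flat and released on the bench. The hand-in returned no verdict.

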